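Find the unlocked socket cover and push it open

ROBOT

A 7-joint arm with a two-finger parallel gripper is mounted at the origin on the work surface. World frame = base frame: x ahead of the robot, y to its left, z up, the work surface at z = 0. Lengths are in mm, angles in rad, forces in N, time in s.
With the tool pointing down it reaches from about 425 to 875 mm from the base axis. Payload 4.7 kg.
Tool frame: the origin (TCP) lies midway between the tips of the shut fingers; the grasp point (between the pads) lies 19 mm behind it (ctrl.hold_point_z is the distance from the TCP to the grasp point, in mm); z points along the fingers, y is the line along which they close (so a half turn about z gives the same grasp; the last joint's range is limited). The gripper opens to 85 mm and grips with 20 to 120 N. Pads are 22 mm wide; open, the fingers measure 114 mm over their backs; the gripper's body (76 mm by 85 mm) begins 54 mm behind the grasp point. The pads swing forward as they close: fully open they stand 13 mm farther back than shut.
Start: joints at [1.246, 0.321, -0.07, 1.45, 0.023, 1.371, -0.057], TCP at [216.012, -613.077, 231.349] pointing down, gripper open.
Joint ranges: [-2.86, 2.86], [-0.3, 2.09], [-1.38, 1.24], [0.06, 2.45], [-1.56, 4.7], [0.09, 2.05], [-2.69, 2.69]. Speed limits (rad/s): [2.57, 2.57, 3.14, 3.14, 3.14, 3.14, 3.14].

INTERFACE

Orientations are given as a unit quaternion [w, x, y, z].
In Python, from station import ctrl, capture, calibration, workorder gives the robot as it stands.
- The arm moves only by the shell command python3 -m crank 'ROWS' [FORCE]. ROWS is JSON, one flat list of numbers, 7 for each row, row after row: the shift along the world's x, y, z normalised to -1 to 1, where 1 is 0.5 m, then the turn, a rotation vector about the world's x, y, z normalised to -1 to 1, where 1 is 30 degrees, then the opening, from -1 (shut) to 1 (fully open). A call has 1 to 12 rows; each row is the pose to reach, as a shift and turn from the pose commanded when the call began; what a row does not reach only later rows make up. A row lasts 1/8 s, in which the tool goes at most 62.5 mm and 10.7 degrees, less where a joint would pass 70% of its speed; a pose out of reach is approached as far as the arm can. A call with a number of a shift or a turn outside -1 to 1 is refused whole. A call with a gripper value outside its range is refused whole. The fingers move at their own pace and stop on an object; FORCE is the grip in N (left out, the last holds). Time passes only in rows, so rows that repeat a pose let the fingers close. It gives the time, the measured TCP pose, the force, the opening and the grip force at its end, in the units of the state.
- ctrl.state(): the state, without advancing time (a new reading comes with each control period).
- capture(name): name is "side" or "top"; returns the picture (420x560x3 uint8, blue, green, red); there is no depth.
- calibration(name): a dict with "fovy" (degrees; the focal length in pixels is half the picture's height over the tangent of half this angle, whatever the lens; pixels are square), "cx", "cy" (the principal point, pixels), "pose" (4x4, takes a point from camera to world coordinates). Camera axes: x right, y down, z forward; pixel columns grow to the right and rows downward; lengths in mm; the calibration is good to about 2 mm. A picture is of the moment at which its call begins. calibration takes no time and is no camera call.
- workorder.job_done(): hands the job in; it is judged then, once.
The state is a dict: "time_s": time; "joint_positions": joint angles; "qvel": joint speeds; "joint_torque": joint torques, N m; "ee_pos": TCP position; "ee_rot": TCP orientation; "force": force on the tool from outside, world axes, zero at the start; "torque": the same for the moment, N m; "gripper_width": opening from 0.0 (shut) to 1.0 (fully open); "grasp_force": force on a finger pad.
Only numpy, scipy, OpenCV 4.12 (cv2) and the standard library are available. Lean on these libraries where they do the work, as an engineer would, in place of code of your own. Each camera call takes 0.05 s, during which the arm holds its last target. There are 200 camera calls.

TASK

One of the four white cover flaps on the bench service box is unlocked and rocks when pressed; the others are locked. Press the flaps on their blue dots, gently, to find the one that rocks, then push its dotted end on down until the flap has swung open and stands nearly upright, and leave it so. Only touch and push with the fingers: pick nothing up, and leave the beaker, measure, bottle and meter where they are.

Things in the scene. Friction and masses are not known exactly. Their poses are not given: they have to be found in the camera images.
- box: long low grey box, blue ends, fixed; 124 mm deep (own x, away from the robot), 394 mm long (own y), 92 mm high; origin at the centre of its underside. Four identical white flaps lie flush in its top, a, b, c, d at y = +144, +48, -48, -144 mm (x = 0). Exactly one, different each time and not to be told by eye, is unlocked; under it the box is hollow for 69 mm, under the others are locking blocks
- flap_a_mark (a point): blue dot (16 mm) on top of flap a, the spot to press; moves with the flap. The flap is a white plate, 100 mm (box x) by 82 mm (box y) by 5 mm, on a pivot along the box's y at box x = -18 mm, 32 mm from its near edge, 89.5 mm above the bench. The dot is 42 mm beyond the pivot on the far (+x) part; its z axis is the flap's normal
- flap_a (a joint): tilt of flap a, rad: 0 level, as at the start; grows as the dotted far part sinks into the box and the near edge rises. Range if unlocked -0.10 to 1.45: rocks under 1 to 3 N at the dot, has no spring and stays where it is left. If locked it gives less than 0.06. Nearly upright is about 1.2 and more (near edge then about 28 mm above the box's top)
- flap_b_mark (a point): blue dot (16 mm) on top of flap b, the spot to press; moves with the flap. The flap is a white plate, 100 mm (box x) by 82 mm (box y) by 5 mm, on a pivot along the box's y at box x = -18 mm, 32 mm from its near edge, 89.5 mm above the bench. The dot is 42 mm beyond the pivot on the far (+x) part; its z axis is the flap's normal
- flap_b (a joint): tilt of flap b, rad: 0 level, as at the start; grows as the dotted far part sinks into the box and the near edge rises. Range if unlocked -0.10 to 1.45: rocks under 1 to 3 N at the dot, has no spring and stays where it is left. If locked it gives less than 0.06. Nearly upright is about 1.2 and more (near edge then about 28 mm above the box's top)
- flap_c_mark (a point): blue dot (16 mm) on top of flap c, the spot to press; moves with the flap. The flap is a white plate, 100 mm (box x) by 82 mm (box y) by 5 mm, on a pivot along the box's y at box x = -18 mm, 32 mm from its near edge, 89.5 mm above the bench. The dot is 42 mm beyond the pivot on the far (+x) part; its z axis is the flap's normal
- flap_c (a joint): tilt of flap c, rad: 0 level, as at the start; grows as the dotted far part sinks into the box and the near edge rises. Range if unlocked -0.10 to 1.45: rocks under 1 to 3 N at the dot, has no spring and stays where it is left. If locked it gives less than 0.06. Nearly upright is about 1.2 and more (near edge then about 28 mm above the box's top)
- flap_d_mark (a point): blue dot (16 mm) on top of flap d, the spot to press; moves with the flap. The flap is a white plate, 100 mm (box x) by 82 mm (box y) by 5 mm, on a pivot along the box's y at box x = -18 mm, 32 mm from its near edge, 89.5 mm above the bench. The dot is 42 mm beyond the pivot on the far (+x) part; its z axis is the flap's normal
- flap_d (a joint): tilt of flap d, rad: 0 level, as at the start; grows as the dotted far part sinks into the box and the near edge rises. Range if unlocked -0.10 to 1.45: rocks under 1 to 3 N at the dot, has no spring and stays where it is left. If locked it gives less than 0.06. Nearly upright is about 1.2 and more (near edge then about 28 mm above the box's top)
- beaker: loose glass beaker, 68 mm across, 85 mm high; origin at the centre of its foot; leave alone
- measure: loose clear conical measure, 84 mm foot, 152 mm high; origin at the centre of its foot; leave alone
- bottle: loose white bottle, 60 mm across, 150 mm high; origin at the centre of its foot; leave alone
- meter: loose dark grey hand-held meter lying flat, 75 x 150 x 30 mm; origin at the centre of its underside; leave alone

How it is judged:
By the outcome, as a careful person would: the job done as asked, in the order asked, and still so for the second after the job is handed in, with the robot touching nothing.
It also fails if it takes over 48 s, if anything falls off the work surface, if the arm or the gripper's body presses on something with over 40 N, if the wrist force passes 120 N, or if a joint passes its speed limit or range.

## Working session

There is one attempt and no reset: what is moved stays moved. The work goes in short steps, Python scripts to look and compute and a shell command to move; the robot and the scene stay as the last step left them, time stands still between calls to the robot, and variables do not carry over. Pictures are saved under pics/ and viewed, at most 10 in all, crops included, and the job is handed in when it is done.

```bash
mkdir -p pics; python3 - <<'E'
from station import ctrl,capture,calibration
import cv2
for n in("side","top"):
    cv2.imwrite(f"pics/{n}0.png",capture(n)); c=calibration(n); print(n,c)
s=ctrl.state(); print(s)
E
```

```text
side {'fovy': 48.53173210273938, 'cx': 277.00069208618356, 'cy': 207.08658470282361, 'pose': array([[ 9.16258308e-01, -2.63189362e-01,  3.01996810e-01,
         3.41997368e+02],
       [-4.00297248e-01, -6.30267805e-01,  6.65225230e-01,
        -6.23996894e+02],
       [ 1.52586630e-02, -7.30406636e-01, -6.82842090e-01,
         7.30075684e+02],
       [ 0.00000000e+00,  0.00000000e+00,  0.00000000e+00,
         1.00000000e+00]])}
top {'fovy': 49.33517182681032, 'cx': 282.4011575153701, 'cy': 212.28673100141694, 'pose': array([[-7.41707173e-02, -9.76125590e-01,  2.04150772e-01,
         4.19297741e+02],
       [-9.97239677e-01,  7.18963684e-02, -1.85455930e-02,
         3.60622883e+01],
       [ 3.42512873e-03, -2.04962790e-01, -9.78763773e-01,
         1.14935388e+03],
       [ 0.00000000e+00,  0.00000000e+00,  0.00000000e+00,
         1.00000000e+00]])}
{'time_s': 0.1, 'joint_positions': array([ 1.24606509,  0.32174412, -0.07009447,  1.45156096,  0.02258671,
        1.37082225, -0.05689857]), 'qvel': array([ 0.0008839 , -0.00142403,  0.00055238, -0.00318285,  0.00283558,
        0.00112139,  0.00162162]), 'joint_torque': array([-6.07561815e-04, -4.94881761e+01, -3.84318167e-01, -3.15210664e+01,
        1.30262537e-02,  7.54296721e-03,  3.79855720e-06]), 'ee_pos': array([ 215.85083531, -612.59069148,  230.3320512 ]), 'ee_rot': array([-8.53831093e-04,  9.85680050e-01,  1.68624067e-01, -1.86147555e-04]), 'force': array([-0.09952628, -0.44933213, -0.00987165]), 'torque': array([-0.0118398 ,  0.03578116, -0.03159591]), 'grasp_force': 0.0, 'gripper_width': 0.9995227511412081}
```

View pics/side0.png

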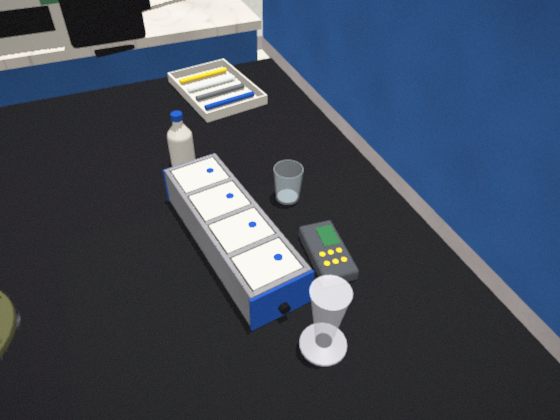

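View pics/top0.png

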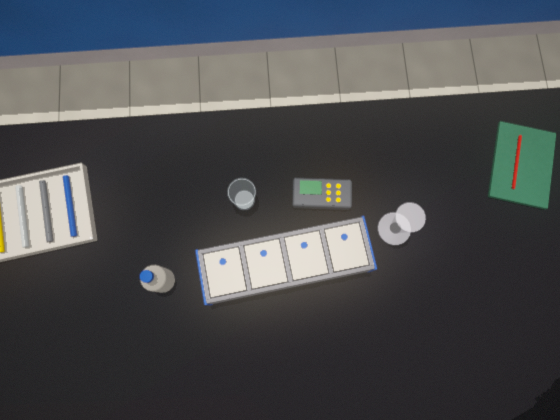

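The side view shows the dots at about (210,170), (229,196), (252,225) and (278,257). In the top view they are at about (222,261), (263,253), (304,245) and (344,237), with flap a on the left. The meter and beaker lie on the far side, the measure beyond d and the bottle beyond a.

```bash
cat > h.py <<'E'
import numpy as np,cv2
from station import calibration
def cam(n):
    c=calibration(n); f=210/np.tan(np.radians(c["fovy"]/2)); T=np.linalg.inv(c["pose"])
    return np.array([[f,0,c["cx"]],[0,f,c["cy"]],[0,0,1]])@T[:3]
def tri(p,q):
    X=cv2.triangulatePoints(cam("side"),cam("top"),np.float64(p).T,np.float64(q).T); return (X[:3]/X[3]).T
def proj(n,X):
    x=cam(n)@np.append(X,1); return x[:2]/x[2]
def refine(img,pts):
    b=img.astype(int); m=((b[...,0]-b[...,2])>60); out=[]
    for u,v in pts:
        ys,xs=np.nonzero(m[v-7:v+8,u-7:u+8]); out.append((xs.mean()+u-7,ys.mean()+v-7))
    return out
E
python3 - <<'E'
from h import *
s=refine(cv2.imread("pics/side0.png"),[(210,170),(229,196),(252,225),(278,257)])
t=refine(cv2.imread("pics/top0.png"),[(222,261),(263,253),(304,245),(344,237)])
X=tri(s,t);print(np.round(s,1),np.round(t,1));print(X.round(1))
d=X[0]-X[3];yaw=np.arctan2(-d[0],d[1]);print("yaw",yaw,np.linalg.norm(d))
for x,a,b in zip(X,s,t): print(proj("side",x)-a,proj("top",x)-b)
# other things: bottle, measure, beaker tops roughly
print(tri([(287,168),(330,290),(177,116),(328,252)],[(242,190),(410,217),(147,276),(322,193)]).round(0))
E
```

```text
[[209.6 169.9]
 [229.3 195.2]
 [252.  224. ]
 [277.6 256.6]] [[222.4 261.2]
 [263.2 252.7]
 [303.6 244.6]
 [343.8 236.5]]
[[ 535.3  162.7   92.6]
 [ 547.6   67.5   92.6]
 [ 560.   -27.7   92.2]
 [ 572.2 -122.9   92.6]]
yaw 0.12854087268214037 287.9410467574948
[-0.15732417  0.03470799] [ 0.01558097 -0.15762349]
[-0.03447146  0.0078827 ] [ 0.00371536 -0.03233953]
[-0.26326178  0.06199917] [ 0.03085968 -0.23076671]
[-0.32705028  0.07990148] [ 0.04102094 -0.26642048]
[[ 700.  109.   88.]
 [ 596. -264.  156.]
 [ 511.  322.  142.]
 [ 700.  -90.   15.]]
```

```bash
python3 - <<'E'
from scipy.spatial.transform import Rotation as R
import numpy as np
yaw=.12854; ax=np.array([-np.sin(yaw),np.cos(yaw),0])
q=[-8.538e-4,.98568,.168624,-1.86e-4]; R0=R.from_quat(np.roll(q,-1))
rz=R.from_rotvec([0,0,yaw-2*np.arctan2(.168624,.98568)])
print("yaw only",rz.as_rotvec(degrees=True)/30,(rz*R0).as_matrix().round(3))
print("then tilt 20:",20*ax/30)
print("shift to d", (np.array([572.2,-122.9])-[216,-613.1])/500)
E
python3 -m crank '[0.2,0.28,0,0,0,-0.2,-1, 0.71,0.98,0,0,0,-0.402,-1, 0.71,0.98,0,0,0,-0.402,-1, 0.71,0.98,0,0,0,-0.402,-1, 0.71,0.98,0,0,0,-0.402,-1, 0.71,0.98,0,0,0,-0.402,-1, 0.71,0.98,0,0,0,-0.402,-1, 0.71,0.98,0,0,0,-0.402,-1, 0.71,0.98,0,0,0,-0.402,-1, 0.71,0.98,0,0,0,-0.402,-1, 0.71,0.98,0,0,0,-0.402,-1, 0.71,0.98,0,0,0,-0.402,-1]'
```

```text
yaw only [ 0.          0.         -0.40169532] [[ 0.992  0.128 -0.   ]
 [ 0.128 -0.992  0.002]
 [-0.    -0.002 -1.   ]]
then tilt 20: [-0.08545755  0.66116674  0.        ]
shift to d [0.7124 0.9804]
time_s: 1.6
ee_pos: [570.4, -124.0, 230.8]
ee_rot: [0.0, 0.998, 0.064, -0.001]
force: [-0.3, -0.9, -0.0]
gripper_width: -0.003
grasp_force: 0.0
```

```bash
python3 -m crank '[0,0,-0.12,0,0,0,-1, 0,0,-0.22,0,0,0,-1, 0,0,-0.26,0,0,0,-1, 0,0,-0.268,0,0,0,-1, 0,0,-0.268,0,0,0,-1]'
python3 -m crank '[0,0,-0.003,0,0,0,-1, 0,0,-0.006,0,0,0,-1, 0,0,-0.009,0,0,0,-1, 0,0,-0.009,0,0,0,-1]'
python3 -m crank '[0,0,-0.002,0,0,0,-1, 0,0,-0.004,0,0,0,-1, 0,0,-0.004,0,0,0,-1]'
```

```text
time_s: 2.22
ee_pos: [572.2, -123.8, 99.1]
ee_rot: [0.001, 0.998, 0.064, 0.001]
force: [0.5, 0.5, 0.2]
gripper_width: 0.001
grasp_force: 0.0
time_s: 2.72
ee_pos: [570.9, -123.0, 92.8]
ee_rot: [0.0, 0.998, 0.064, -0.0]
force: [-0.5, -0.0, -0.0]
gripper_width: -0.003
grasp_force: 0.0
time_s: 3.1
ee_pos: [571.1, -123.1, 91.7]
ee_rot: [0.0, 0.998, 0.064, 0.0]
force: [-2.0, 1.1, 4.6]
gripper_width: -0.002
grasp_force: 2.6
```

```bash
python3 -m crank '[0,0,-0.003,0,0,0,-1, 0,0,-0.006,0,0,0,-1, 0,0,-0.006,0,0,0,-1]'
```

```text
time_s: 3.48
ee_pos: [571.2, -123.1, 91.6]
ee_rot: [0.001, 0.998, 0.064, -0.0]
force: [-8.4, 1.6, 21.6]
gripper_width: 0.001
grasp_force: 10.6
```

Flap d is locked: 21 N with no give. Next is c.

```bash
python3 -m crank '[0,0,0.03,0,0,0,-1, -0.012,0.1,0.036,0,0,0,-1, -0.022,0.191,0.036,0,0,0,-1, -0.022,0.191,0.02,0,0,0,-1, -0.022,0.191,0.011,0,0,0,-1, -0.022,0.191,0.008,0,0,0,-1, -0.022,0.191,0.005,0,0,0,-1, -0.022,0.191,0.005,0,0,0,-1]'
python3 -m crank '[0,0,-0.002,0,0,0,-1, 0,0,-0.004,0,0,0,-1, 0,0,-0.004,0,0,0,-1]'
```

```text
time_s: 4.47
ee_pos: [559.8, -29.0, 91.6]
ee_rot: [0.0, 0.998, 0.063, -0.001]
force: [-4.6, 0.1, 10.1]
gripper_width: -0.003
grasp_force: 5.0
time_s: 4.85
ee_pos: [559.8, -29.1, 91.5]
ee_rot: [0.001, 0.998, 0.063, -0.001]
force: [-9.4, 1.0, 21.2]
gripper_width: -0.001
grasp_force: 10.7
```

Flap c is locked too. Next is b.

```bash
python3 -m crank '[0,0,0.03,0,0,0,-1, -0.012,0.1,0.036,0,0,0,-1, -0.025,0.191,0.036,0,0,0,-1, -0.025,0.191,0.02,0,0,0,-1, -0.025,0.191,0.011,0,0,0,-1, -0.025,0.191,0.007,0,0,0,-1, -0.025,0.191,0.002,0,0,0,-1, -0.025,0.191,0.002,0,0,0,-1]'
```

```text
time_s: 5.85
ee_pos: [547.6, 65.8, 91.6]
ee_rot: [0.001, 0.998, 0.063, -0.001]
force: [-7.5, -1.0, 16.3]
gripper_width: 0.002
grasp_force: 8.1
```

Flap b is locked. Next I press a to confirm it rocks.

```bash
python3 -m crank '[0,0,0.03,0,0,0,-1, -0.012,0.1,0.036,0,0,0,-1, -0.025,0.192,0.036,0,0,0,-1, -0.025,0.192,0.02,0,0,0,-1, -0.025,0.192,0.011,0,0,0,-1, -0.025,0.192,0.005,0,0,0,-1, -0.025,0.192,0.0,0,0,0,-1, -0.025,0.192,0.0,0,0,0,-1]'
```

```text
time_s: 6.85
ee_pos: [535.2, 163.2, 89.2]
ee_rot: [0.0, 0.998, 0.063, -0.0]
force: [0.1, 0.1, -0.4]
gripper_width: -0.002
grasp_force: 0.0
```

Flap a is the unlocked one: it sank with no resistance. I'll push it down, then tilt the tool back and sweep toward the pivot.

```bash
python3 -m crank '[0,0,-0.02,0,0,0,-1, 0,0,-0.04,0,0,0,-1, 0,0,-0.054,-0.02,0.16,0,-1, -0.005,-0.001,-0.06,-0.043,0.33,0,-1, -0.012,-0.0015,-0.066,-0.064,0.5,0,-1, -0.02,-0.0025,-0.075,-0.085,0.66,0,-1, -0.03,-0.004,-0.083,-0.085,0.66,0,-1, -0.036,-0.0045,-0.086,-0.085,0.66,0,-1, -0.036,-0.0045,-0.086,-0.085,0.66,0,-1]'
python3 - <<'E'
from station import capture
import cv2,numpy as np
a=capture("side")[110:260,120:300];b=capture("top")[190:320,170:310]
a=cv2.resize(a,(480,400));b=cv2.resize(b,(320,297));o=np.zeros((400,800,3),np.uint8);o[:,:480]=a;o[:297,480:]=b
cv2.imwrite("pics/p1.png",o)
E
```

```text
time_s: 7.98
ee_pos: [516.0, 161.7, 46.5]
ee_rot: [0.011, 0.983, 0.063, -0.173]
force: [-0.1, 1.0, -0.0]
gripper_width: 0.004
grasp_force: 0.0
```

View pics/p1.png

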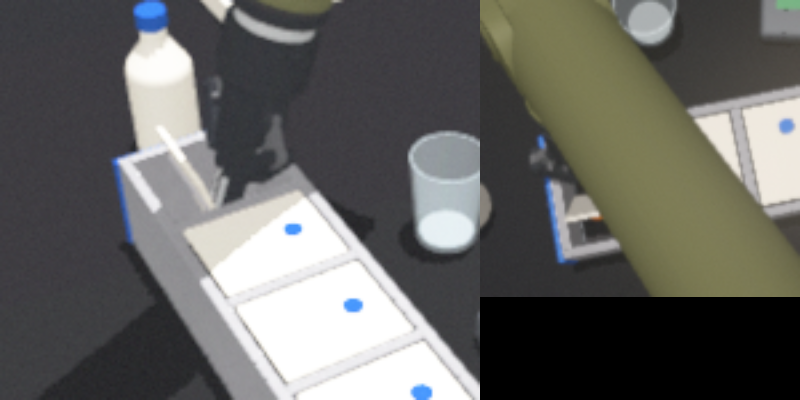

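The flap stands steep with its near edge well up. I'll push a few millimetres more while watching the force.

```bash
python3 -m crank '[-0.003,0,0,0,0,0,-1, -0.006,-0.001,0,0,0,0,-1, -0.006,-0.001,0,0,0,0,-1]'
python3 -m crank '[-0.002,0,0,0,0,0,-1, -0.004,0,0,0,0,0,-1, -0.004,0,0,0,0,0,-1]'
```

```text
time_s: 8.45
ee_pos: [514.2, 161.3, 46.5]
ee_rot: [0.011, 0.983, 0.063, -0.173]
force: [1.4, 0.5, -0.4]
gripper_width: -0.002
grasp_force: 0.6
time_s: 8.82
ee_pos: [511.9, 161.1, 46.2]
ee_rot: [0.011, 0.983, 0.063, -0.173]
force: [0.1, -0.2, 0.7]
gripper_width: -0.002
grasp_force: 0.6
```

```bash
python3 -m crank '[-0.002,0,0,0,0,0,-1, -0.003,0,0,0,0,0,-1, -0.003,0,0,0,0,0,-1]'
python3 -m crank '[0.01,0.001,0,0,0,0,-1, 0.02,0.0025,0,0,0,0,-1, 0.02,0.0025,0.05,0,0,0,-1, 0.02,0.0025,0.15,0,0,0,-1, 0.02,0.0025,0.25,0,0,0,-1, 0.02,0.0025,0.36,0,0,0,-1, 0.02,-0.1,0.4,0,0,0,-1, 0.02,-0.2,0.4,0,0,0,-1, 0.02,-0.3,0.4,0,0,0,-1, 0.02,-0.4,0.4,0,0,0,-1, 0.02,-0.5,0.4,0,0,0,-1, 0.02,-0.5,0.4,0,0,0,-1]'
python3 - <<'E'
from station import capture
import cv2,numpy as np
A=capture("side");B=capture("top");cv2.imwrite("pics/s2.png",A);cv2.imwrite("pics/t2.png",B)
a=cv2.resize(A[130:280,130:310],(480,400));b=cv2.resize(B[220:320,180:260],(320,400))
cv2.imwrite("pics/p2.png",np.hstack([a,b]))
E
```

```text
time_s: 9.2
ee_pos: [510.4, 161.0, 46.3]
ee_rot: [0.011, 0.983, 0.063, -0.173]
force: [0.7, 0.3, -0.2]
gripper_width: -0.0
grasp_force: 0.6
time_s: 10.7
ee_pos: [520.1, -94.3, 246.0]
ee_rot: [0.012, 0.983, 0.059, -0.174]
force: [1.0, 0.9, -0.5]
gripper_width: -0.005
grasp_force: 0.0
```

View pics/p2.png

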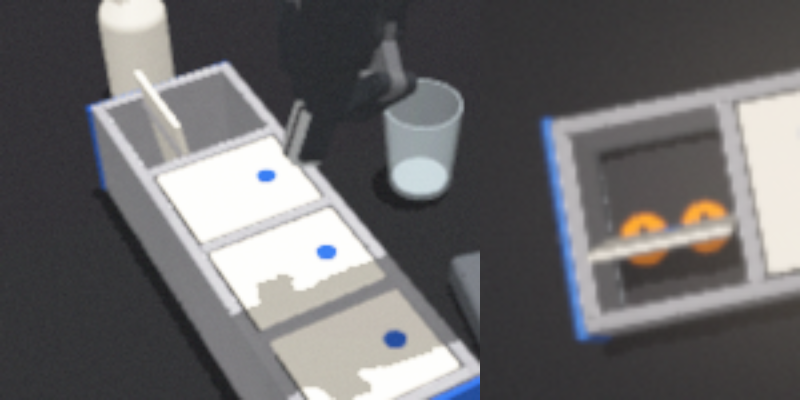

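Flap a stands steeply open. Its upper edge runs from (182,157) to (198,176) in the side view and from (207.5,284) to (243,277.5) in the top view. I'll triangulate that edge to get the tilt.

```bash
python3 - <<'E'
from h import *
X=tri([(181.8,157.4),(198.3,176.5)],[(207.5,283.7),(243,277.5)]);print(X.round(1))
m=X.mean(0); yaw=.12854; piv=np.array([535.3,162.7])-42*np.array([np.cos(yaw),np.sin(yaw)])
print((m[:2]-piv)@[np.cos(yaw),np.sin(yaw)], m[2]-89.5)
# predicted edge for several tilts
e=np.array([np.cos(yaw),np.sin(yaw)]);y=np.array([-e[1],e[0]])
for th in(1.1,1.2,1.3,1.4,1.45):
    for n in("side","top"):
        print(th,n,*[proj(n,np.append(piv-e*32*np.cos(th)+y*s,89.5+32*np.sin(th))).round(1) for s in(41,-41)])
E
```

```text
[[485.  195.  118.5]
 [495.5 114.6 122.1]]
-3.6809690261989703 30.795767762583964
1.1 side [176.4 158.5] [191.7 179.7]
1.1 top [207.3 288.4] [243.5 281. ]
1.2 side [177.6 157.6] [192.9 178.7]
1.2 top [207.  287.1] [243.2 279.6]
1.3 side [178.9 156.8] [194.2 177.9]
1.3 top [206.7 285.7] [242.9 278.3]
1.4 side [180.2 156.1] [195.6 177.1]
1.4 top [206.4 284.3] [242.6 276.9]
1.45 side [180.8 155.8] [196.3 176.8]
1.45 top [206.2 283.6] [242.5 276.2]
```

The edge stands 31 mm above the pivot and matches a tilt of about 1.4. The tool is clear of everything.

```bash
python3 -c "
from station import workorder
print(workorder.job_done())"
```

```text
the job is handed in; nothing more can be done
None
```

Flap a was the unlocked one: I pressed d, c and b first and found them locked, then pushed a open to a tilt of about 1.4 rad and left it standing, with the arm clear, and handed the job in at about 11 s.

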